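# Clamp a tin in the one-handed opening aid

### The arm

A 6-joint arm with a two-finger parallel gripper is mounted at the origin on a cart in front of the work surface, level with it; the furniture and walls round the work are solid. World frame = base frame: x ahead of the robot, y to its left, z up, the work surface at z = 0. Lengths are in m, angles in rad, forces in N, time in s.
With the tool pointing down it reaches from about 0.3 to 0.775 m from the base axis. Payload 14.6 kg.
Tool frame: the origin (TCP) lies midway between the tips of the shut fingers; the grasp point (between the pads) lies 19 mm behind it (ctrl.tcp_to_grasp is the distance from the TCP to the grasp point, in m); x points along the fingers, y is the direction in which the jaws open and shut, and the axes are right-handed (so a half turn about x gives the same grasp; the last joint's range is limited). The gripper opens to 94 mm and grips with 3 to 60 N. Pads are 16 mm wide; open, the fingers measure 119 mm over their backs; the gripper's body (75 mm by 177 mm) begins 78 mm behind the grasp point.
Start: joints at [1.038, 0.3, 1.521, -0, 1.321, -0.067], TCP at [0.247, 0.491, 0.205] pointing down, gripper open.
Joint ranges: [-3.03, 3.03], [-0.79, 2.21], [0.23, 2.52], [-1.04, 4.18], [0, 3.07], [-2.55, 2.55]. Speed limits (rad/s): [2.22, 2.22, 2.57, 3.14, 3.14, 3.14].

### API

Orientations are given as [roll, pitch, yaw] about the fixed x, y, z axes, in that order (R = Rz(yaw) Ry(pitch) Rx(roll)).
In Python, from station import ctrl gives the robot as it stands.
- The arm moves only by the tool jog_arm, never from a script. Its argument "rows" is one flat list of numbers, 7 for each row, row after row: the shift along the world's x, y, z in m, then the turn, a rotation vector about the world's x, y, z in degrees, then the closure, from 0 (fully open) to 1 (shut). A call has 1 to 8 rows; each row shifts and turns the commanded pose from where the row before left it; what a row does not reach is not made up. A row lasts 1/12 s, in which the tool goes at most 41.7 mm and 7.16 degrees, less where a joint would pass 70% of its speed; a pose out of reach is approached as far as the arm can. A call with a gripper value outside its range is refused whole. The fingers move at their own pace and stop on an object; "squeeze" is the grip in N (left out, the last holds). Time passes only in rows, so rows that do not move let the fingers close. It gives the time, the measured TCP pose, the force and the opening at its end, in the units of the state.
- ctrl.get_obs(): the state, without advancing time (a new reading comes with each control period).
- ctrl.camera(name): name is "scene" or "top" or "wrist"; returns (picture, depth): 400x640x3 uint8, red, green, blue; 400x640 float32, m along the optical axis (not along the pixel's ray), 0 where there is no reading.
- ctrl.camera_model(name): a dict with "K" (3x3 intrinsics, pixels), "extrinsics" (4x4, takes a point from camera to world coordinates). Camera axes: x right, y down, z forward; pixel columns grow to the right and rows downward; lengths in m; the calibration is good to about 2 mm. The wrist camera is an equidistant fisheye: a pixel r from the principal point sees the ray r / f radians off the axis. A picture is of the moment at which its call begins: read the wrist's pose just before it. camera_model takes no time and is no camera call; for the wrist camera it gives the pose at the moment of the call.
- ctrl.hand_in(): hands the job in, once; it reports no verdict.
The state is a dict: "time_s": time; "qpos": joint angles; "joint_vel": joint speeds; "tau": joint torques, N m; "ee_pos": TCP position; "eef_rot": TCP orientation; "force": force on the tool from outside, world axes, zero at the start; "moment": the same for the moment, N m; "grip_width": finger opening in m.
Only numpy, scipy, OpenCV 4.12 (cv2) and the standard library are available. Lean on these libraries where they do the work, as an engineer would, in place of code of your own. Each camera call takes 0.05 s, during which the arm holds its last target.

### The job

Make the tin ready to be opened one-handed: push the low round tin along the worktop, upright and never lifted, through the mouth of the grey tin holder until it is fully home against both rubber pads. Then push the red-gripped lever over past its centre, so that it snaps shut behind the tin. Leave the other things where they stand, and take the hand away.

Things in the scene. Friction and masses are not known exactly. Their poses are not given: they have to be found in the camera images.
- tin: the loose low round tin to push: upright cylinder 86 mm across and 40 mm tall, 0.16 to 0.33 kg, origin at the centre of its underside; it slides on the worktop
- tin_holder: grey holder fixed on the worktop, about 140 mm deep, 160 mm wide, walls 30 mm high, no floor. Origin on the worktop at the middle of the nest. Own x (level) points from the open mouth to the closed back, y to its left, z up. Two rubber pads at +45 and -45 degrees to x form a V that stops and centres the tin; side guides 98 mm apart at x -0.03 to 0.02; a flare at the mouth's right reaches x = -0.06
- seat (a point): the middle of the nest, on the worktop: where the centre of the tin's underside belongs (same point as the holder's origin)
- lever_pivot (a point): on the vertical hinge axis of the lever, at the left end of the mouth, at (-0.052, 0.072) in the holder's frame, 45 mm above the worktop. The lever is a flat steel bar 10 mm wide, 88 mm long from this axis, from 14 to 29 mm above the worktop; open, it bounds the mouth on the left. A spring strut with its post (up to 42 mm high) stands beside the axis, outside the left guide
- lever_grip (a point): the red upright round grip near the lever's free end, 16 mm across, from 32 to 62 mm above the worktop; this point is on its axis, 45 mm above the worktop and 75 mm from lever_pivot; it moves with the lever
- clamp_lever (a joint): lever angle in rad: 0 open (it points out of the mouth and to the left, 155 degrees counter-clockwise from the holder's x), growing counter-clockwise from above to 2.0 locked (pointing to the holder's -y, 4 mm behind a tin that is home). Sprung over centre: below 1.0 it springs back to 0, above 1.0 it snaps to 2.0; about 4 N at the grip starts it, less nearer the centre
- mug: bystander: spotted white mug, 78x114x93 mm, loose, origin at the centre of its underside
- lemon_can: bystander: tall drink can, 66 mm across, 168 mm tall, loose, origin at the centre of its underside
- dip_cup: bystander: small clear sauce cup, 67 mm across, 35 mm tall, loose, origin at the centre of its underside
Mind the look-alikes: they are no part of the job. What is shaped like the tin but green or yellow is not meant.

How it is judged:
By the outcome, as a careful person would: the job done as asked, in the order asked, and still so for the second after the job is handed in, with the robot touching nothing.
It also fails if it takes over 58 s, if anything falls off the work surface, if the arm or the gripper's body presses on something with over 40 N, if the wrist force passes 120 N, or if a joint passes its speed limit or range.

## Working session

There is one attempt and no reset: what is moved stays moved. The work goes in short steps, Python scripts to look and compute and a tool call to move; the robot and the scene stay as the last step left them, time stands still between calls to the robot, and variables do not carry over. Pictures are saved under pics/ and viewed, and the job is handed in when it is done.

Besides the shell and the picture viewer there is one more tool, called as name(argument=value, ...) on one line, values as JSON. jog_arm: Moves the arm, as the interface text tells. Its arguments: {"type":"object","properties":{"rows":{"type":"array"},"squeeze":{"type":"number"}},"required":["rows"]}

```bash
mkdir -p pics; python3 - <<'E'
from station import ctrl
import cv2,numpy as np
for n in ["scene","top"]:
    p,d=ctrl.camera(n); m=ctrl.camera_model(n)
    cv2.imwrite(f"pics/{n}0.png",p[:,:,::-1]); np.save(f"pics/{n}0.npy",d)
    np.savez(f"pics/{n}0cal.npz",K=m["K"],E=m["extrinsics"]); print(n,m["K"],m["extrinsics"])
print(ctrl.get_obs())
E
```

```text
scene [[372.18922956   0.         314.15321071]
 [  0.         372.18922956 193.50238153]
 [  0.           0.           1.        ]] [[ 0.45642838 -0.39839686  0.79558348 -0.37679676]
 [-0.88948718 -0.22645397  0.39690196 -0.63672916]
 [ 0.02203854 -0.88881862 -0.45772892  0.60669625]
 [ 0.          0.          0.          1.        ]]
top [[397.00869835   0.         326.47896563]
 [  0.         397.00869835 201.33196909]
 [  0.           0.           1.        ]] [[ 0.01752371 -0.99891344  0.04318402  0.49680488]
 [-0.9998376  -0.01768887 -0.00344526 -0.14376793]
 [ 0.0042054  -0.04311664 -0.99906119  1.31105853]
 [ 0.          0.          0.          1.        ]]
{'time_s': 0.1, 'qpos': array([ 1.03839446e+00,  3.00389846e-01,  1.52152155e+00,  4.39959929e-06,
        1.32072986e+00, -6.65989828e-02]), 'joint_vel': array([ 4.16371888e-04, -1.33652909e-03, -2.81038940e-03,  1.26617365e-03,
        1.08970414e-05,  1.18632462e-03]), 'tau': array([ 7.53161476e-04, -5.32648444e+01, -3.53291309e+01,  7.08883186e-02,
        2.34241365e-02, -4.59879004e-05]), 'ee_pos': array([0.24690371, 0.49119175, 0.20495609]), 'eef_rot': array([-1.64145936,  1.56974771, -2.10726334]), 'force': array([-0.0930959 , -0.37211705,  0.37223187]), 'moment': array([-0.06595357,  0.01539506, -0.01068195]), 'grip_width': 0.09397225629448153}
```

View pics/top0.png

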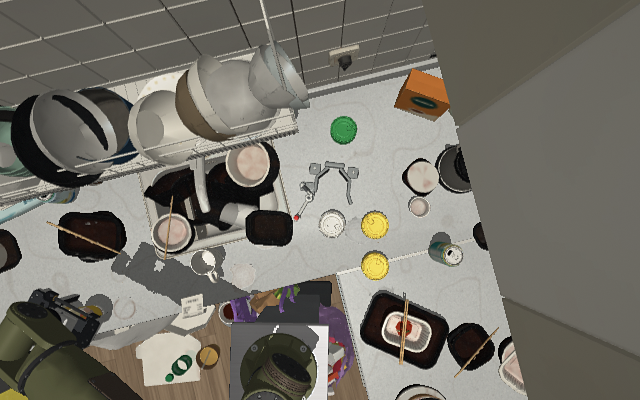

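View pics/scene0.png

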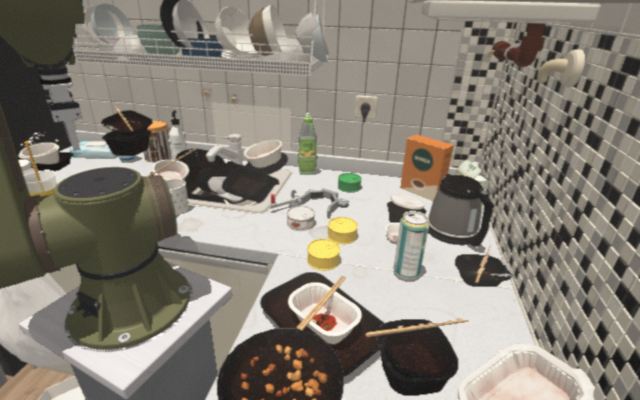

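The top view shows the white tin at about (332,223), the holder at about (332,182), the red grip at about (296,217), yellow tins at (375,224) and (375,265), and a green one at (343,130). I'll enlarge it.

```bash
python3 - <<'E'
import cv2
a=cv2.imread("pics/top0.png")[140:260,270:410]
cv2.imwrite("pics/top0c.png",cv2.resize(a,None,fx=5,fy=5,interpolation=cv2.INTER_CUBIC))
a=cv2.imread("pics/scene0.png")[160:280,250:390]
cv2.imwrite("pics/scene0c.png",cv2.resize(a,None,fx=5,fy=5,interpolation=cv2.INTER_CUBIC))
E
```

```text
(no output)
```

View pics/top0c.png

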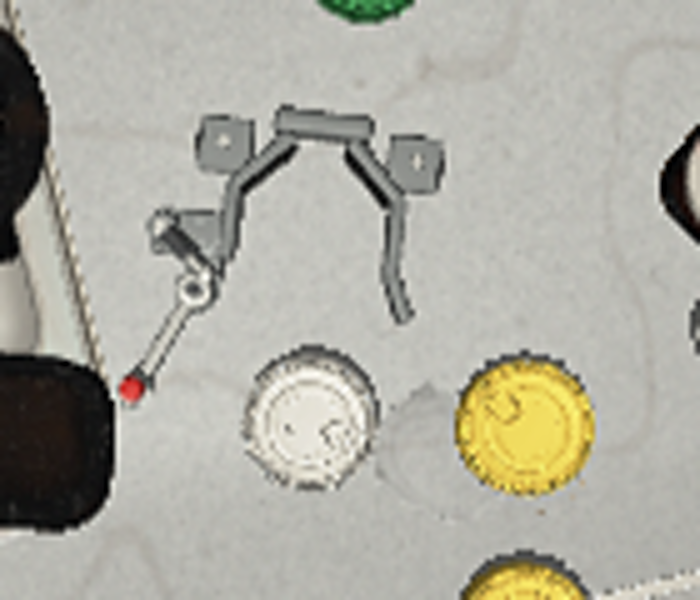

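View pics/scene0c.png

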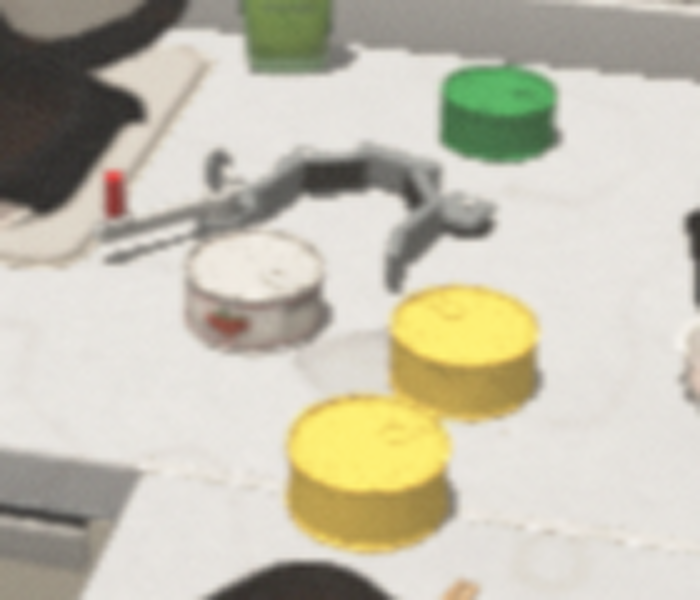

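```bash
cat > h.py <<'E'
import numpy as np
def load(n): 
    z=np.load(f"pics/{n}cal.npz"); return z["K"],z["E"]
def px(n,u,v,z):
    K,E=load(n); r=E[:3,:3]@np.linalg.inv(K)@[u,v,1]; t=(z-E[2,3])/r[2]; return E[:3,3]+t*r
def proj(n,P):
    K,E=load(n); p=E[:3,:3].T@(np.array(P)-E[:3,3]); q=K@p; return q[:2]/q[2]
def tc(u,v,z,n="top0"): return px(n,270+(u+.5)/5-.5,140+(v+.5)/5-.5,z)
def sc(u,v,z,n="scene0"): return px(n,250+(u+.5)/5-.5,160+(v+.5)/5-.5,z)
E
python3 - <<'E'
from h import *
np.set_printoptions(precision=4,suppress=True)
print("tin",tc(311,418,.04), sc(255,264,.04))
piv=tc(196,290,.04);grip=tc(132,387,.062);print("piv",piv,"grip",grip, sc(115,178,.062),np.linalg.norm((piv-grip)[:2]))
back=tc(325,123,.03);print("back",back)
fl=tc(403,320,.03);print("flare",fl)
for n,c in dict(gl=(222,262),gr=(388,270),grtop=(398,200),gltop=(238,185),bl=(277,108),br=(374,120)).items(): print(n,tc(*c,.03))
v=(grip-piv)[:2];print("lever dir deg",np.degrees(np.arctan2(v[1],v[0])))
d=np.load("pics/top0.npy");K,E=load("top0")
def dep(u,v):
    z=d[v,u];return E[:3,:3]@(np.linalg.inv(K)@[u,v,1]*z)+E[:3,3]
for u,v in[(332,223),(309,197),(335,165),(343,131),(375,224)]:print(dep(u,v))
# yellow tins
print("yel",tc(525,424,.04),px("top0",375,266,.04),"green",px("top0",343,130,.04))
E
```

```text
tin [ 0.4821 -0.1664  0.04  ] [ 0.4769 -0.1666  0.04  ]
piv [ 0.5627 -0.0913  0.04  ] grip [ 0.4998 -0.0532  0.062 ] [ 0.4947 -0.0557  0.062 ] 0.07354375538586308
back [ 0.6732 -0.1724  0.03  ]
flare [ 0.5462 -0.2249  0.03  ]
gl [ 0.5817 -0.1073  0.03  ]
gr [ 0.5784 -0.2147  0.03  ]
grtop [ 0.6239 -0.2205  0.03  ]
gltop [ 0.6318 -0.1167  0.03  ]
bl [ 0.6824 -0.1411  0.03  ]
br [ 0.6757 -0.2042  0.03  ]
lever dir deg 148.78111523840857
[ 0.4827 -0.1671  0.0343]
[ 0.565  -0.0916  0.033 ]
[ 0.6712 -0.1739  0.0256]
[ 0.7804 -0.1976  0.0384]
[ 0.4819 -0.3047  0.0392]
yel [ 0.4806 -0.3033  0.04  ] [ 0.3484 -0.3062  0.04  ] green [ 0.7833 -0.1975  0.04  ]
```

```bash
python3 - <<'E'
from h import *
d=np.load("pics/top0.npy");K,E=load("top0")
v,u=np.mgrid[0:400,0:640]
P=np.linalg.inv(K)@np.stack([u.ravel(),v.ravel(),np.ones(u.size)])*d.ravel()
P=E[:3,:3]@P+E[:3,3:]
P=P[:,d.ravel()>0]
xs=np.arange(.30,.80,.02);ys=np.arange(.2,-.36,-.02)
print("max height mm; cols y from .2 down by .02")
for x in xs[::-1]:
    r=[]
    for y in ys:
        m=(abs(P[0]-x)<.01)&(abs(P[1]-y)<.01)
        r.append(f"{1000*P[2,m].max():5.0f}" if m.any() else "    -")
    print(f"{x:.2f}","".join(r))
E
```

```text
max height mm; cols y from .2 down by .02
0.78   457  453    -  560  577  592  501  501  500  533  568  579  716  715  464  469    4    5   42   44   40   42   43    4    5    6    4  832    6
0.76   447    -    -  572  585  597  501  501  499  531  561  574  581  668  566  486    7    5   41   41   46   43   44    7    7    4    6  868    7
0.74   552  566  538  577  587  598  600  500  499  499  546  563  571  596  565  531    8    7    4   43   41   36    7    6    5    8    9  880  904
0.72   581  571  545  576  588  595  599  501  501  496  512  533  547  546  543  536    4    6    7    9    4    6    7    6    7    4    5    5  938
0.70   588  469  543  574  585  588  595  593  491  482  515  517  516  516  515    7    6    7    7    5    4    6    6    6    4    6    5    7  975
0.68   590  461  458  558  576  584  584  585  561  518  517  491  491  487  437   22   20   33   36   35   34    5    6    7    7    5    8    6 1009
0.66   590  460  514  529  562  566  567  558  559  512  435    6    6    5    4   21   30   32   34   30   34   23   22    8    6    5    7    4 1014
0
[... 2016 characters left out ...]
7   10    5    6    5    5    6    7    8    4    6    4    6    6    6   46   42   43   44    6
0.36    95   94    8    7    7    5    5    5    5    5    7    5    6    4    7    4    8    6    7    5    8    6    6   42   44   41   44   44    6
0.34    93   90    7    5    6    5    7    5    7    7    5    5    7    4    4    6    5    8    5    7    4    7    5   46   43   41   43   43    6
0.32    91    4    6    7    7    5    7    5    5    4    5    5    8    6    5    4    4    4    5    6    5    8    6   41   44   48   43   42    6
0.30    91   61    5    8    6    6    6    4    4    8    4    6    5    7    6    4    3    0    -    -    7   10    6    5   38   44   40    4    6
```

```bash
cat >> h.py <<'E'
from scipy.spatial.transform import Rotation as Rn
YAW=np.radians(-6.1); RH=np.array([[np.cos(YAW),-np.sin(YAW)],[np.sin(YAW),np.cos(YAW)]])
PIV=np.array([.5627,-.0913]); OH=PIV-RH@[-.052,.072]
def H2W(p): return OH+RH@np.array(p)
def W2H(p): return RH.T@(np.array(p)[:2]-OH)
def st(ctrl):
    o=ctrl.get_obs(); R=Rn.from_euler("xyz",o["eef_rot"]).as_matrix()
    print("t",round(o["time_s"],2),"tcp",o["ee_pos"].round(4),"H",W2H(o["ee_pos"]).round(4),"F",o["force"].round(1),"w",o["grip_width"].round(4))
    print("fingers",R[:,0].round(3),"jaw deg",np.degrees(np.arctan2(R[1,1],R[0,1])).round(1),"q",o["qpos"].round(2))
    return o,R
E
python3 - <<'E'
from h import *; from station import ctrl
np.set_printoptions(suppress=True)
st(ctrl)
print("OH",OH,"tinH",W2H([.481,-.1665]),"start",H2W([-.20,-.011]),H2W([-.08-.045,0]),H2W([-.045,0]))
for c in[(95,358),(108,370),(113,388),(115,420),(115,470)]: print(c,tc(*c,.12).round(4))
E
```

```text
Traceback (most recent call last):
  File "h.py", line 17, in st
    print("t",round(o["time_s"],2),"tcp",o["ee_pos"].round(4),"H",W2H(o["ee_pos"]).round(4),"F",o["force"].round(1),"w",o["grip_width"].round(4))
                                                                                                                        ^^^^^^^^^^^^^^^^^^^^^
AttributeError: 'float' object has no attribute 'round'
```

```bash
sed -i 's/o\["grip_width"\].round(4)/round(o["grip_width"],4)/' h.py
python3 - <<'E'
from h import *; from station import ctrl
np.set_printoptions(suppress=True)
st(ctrl)
print("OH",OH,"tinH",W2H([.481,-.1665]),"start",H2W([-.20,-.011]),H2W([-.08-.045,0]),H2W([-.045,0]))
for c in[(95,358),(108,370),(113,388),(115,420),(115,470)]: print(c,tc(*c,.12).round(4))
E
```

```text
t 0.1 tcp [0.2469 0.4912 0.205 ] H [-0.4279  0.6176] F [-0.1 -0.4  0.4] w 0.094
fingers [-0.001 -0.001 -1.   ] jaw deg 63.3 q [ 1.04  0.3   1.52  0.    1.32 -0.07]
OH [ 0.60675456 -0.16841806] tinH [-0.12524635 -0.01145599] start [ 0.40671807 -0.15810297] [ 0.48246232 -0.15513505] [ 0.56200935 -0.16363618]
(95, 358) [ 0.5167 -0.0348  0.12  ]
(108, 370) [ 0.5096 -0.0428  0.12  ]
(113, 388) [ 0.4989 -0.046   0.12  ]
(115, 420) [ 0.4798 -0.0476  0.12  ]
(115, 470) [ 0.4499 -0.0482  0.12  ]
```

jog_arm(rows=[0,0,0.03,0,0,0,0.53,0.005,-0.02,0.02,0,0,0,0.53,0.0088,-0.036,0,0,0,1.15,0.53,0.0088,-0.036,0,0,0,1.15,0.53,0.0088,-0.036,0,0,0,1.15,0.53,0.0088,-0.036,0,0,0,1.15,0.53,0.0088,-0.036,0,0,0,1.15,0.53,0.0088,-0.036,0,0,0,1.15,0.53], squeeze=20)

```text
time_s: 0.77
ee_pos: [0.3046, 0.2537, 0.2552]
eef_rot: [-1.824, 1.571, -2.168]
force: [1.2, 0.5, -0.5]
grip_width: 0.0456
```

jog_arm(rows=[0.0088,-0.036,0,0,0,1.15,0.53,0.0088,-0.036,0,0,0,1.15,0.53,0.0088,-0.036,0,0,0,1.15,0.53,0.0088,-0.036,0,0,0,1.15,0.53,0.0088,-0.036,0,0,0,1.15,0.53,0.0088,-0.036,0,0,0,1.15,0.53,0.0088,-0.036,0,0,0,1.15,0.53,0.0088,-0.036,0,0,0,1.15,0.53])

```text
time_s: 1.43
ee_pos: [0.3751, -0.0345, 0.2555]
eef_rot: [0.037, 1.571, -0.147]
force: [1.0, -0.1, 0.4]
grip_width: 0.0441
```

```bash
python3 -c "
from h import *; from station import ctrl
st(ctrl); print(H2W([-.20,-.0113]))"
```

```text
t 1.43 tcp [ 0.3751 -0.0345  0.2555] H [-0.2446  0.1085] F [ 1.  -0.1  0.4] w 0.0441
fingers [ 0. -0. -1.] jaw deg 79.5 q [-0.19 -0.14  1.88  0.    1.4  -1.58]
[ 0.40668619 -0.15840127]
```

jog_arm(rows=[0.008,-0.031,0,0,0,1.1,0.53,0.008,-0.031,0,0,0,1.1,0.53,0.008,-0.031,0,0,0,1.1,0.53,0.008,-0.031,0,0,0,1.1,0.53,0,0,-0.035,0,0,0,0.53,0,0,-0.035,0,0,0,0.53,0,0,-0.035,0,0,0,0.53,0,0,0,0,0,0,0.53])

```text
time_s: 2.1
ee_pos: [0.4045, -0.1555, 0.145]
eef_rot: [2.796, 1.561, 2.688]
force: [0.4, 0.5, -0.9]
grip_width: 0.0442
```

```bash
python3 - <<'E'
from h import *; from station import ctrl
import cv2
st(ctrl)
m=ctrl.camera_model("wrist");p,d=ctrl.camera("wrist");print(m)
np.savez("pics/w1cal.npz",K=m["K"],E=m["extrinsics"]);cv2.imwrite("pics/w1.png",p[:,:,::-1]);np.save("pics/w1.npy",d)
E
```

```text
t 2.1 tcp [ 0.4045 -0.1555  0.145 ] H [-0.2025 -0.0086] F [ 0.4  0.5 -0.9] w 0.0442
fingers [-0.008  0.004 -1.   ] jaw deg 83.8 q [-0.45  0.11  1.9   0.    1.14 -1.91]
{'K': array([[309.70691629,   0.        , 318.68372638],
       [  0.        , 309.70691629, 199.15589351],
       [  0.        ,   0.        ,   1.        ]]), 'extrinsics': array([[ 0.10906454,  0.96430612,  0.24128538,  0.33295765],
       [ 0.99402767, -0.10671301, -0.02283256, -0.14941713],
       [ 0.00373071,  0.24233457, -0.97018557,  0.32469798],
       [ 0.        ,  0.        ,  0.        ,  1.        ]])}
```

View pics/w1.png

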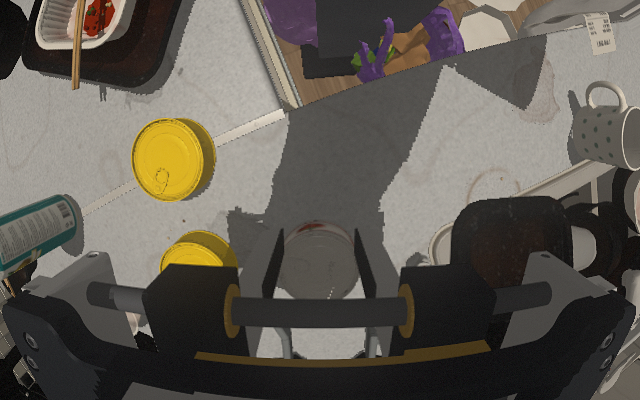

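jog_arm(rows=[0.001,-0.0015,-0.03,0,0,0,0.53,0.001,-0.0015,-0.03,0,0,0,0.53,0,0,-0.03,0,0,0,0.53,0,0,-0.025,0,0,0,0.53,0,0,-0.012,0,0,0,0.53,0,0,0,0,0,0,0.53])

```text
time_s: 2.65
ee_pos: [0.4094, -0.1596, 0.0233]
eef_rot: [2.791, 1.569, 2.684]
force: [-0.1, 0.1, 0.8]
grip_width: 0.0442
```

```bash
python3 - <<'E'
from h import *; from station import ctrl
import cv2
st(ctrl)
p,d=ctrl.camera("scene")
cv2.imwrite("pics/s1.png",cv2.resize(p[120:320,200:440,::-1],None,fx=3,fy=3))
E
```

```text
t 2.65 tcp [ 0.4094 -0.1596  0.0233] H [-0.1971 -0.0122] F [-0.1  0.1  0.8] w 0.0442
fingers [-0.001  0.001 -1.   ] jaw deg 83.8 q [-0.46  0.32  1.98  0.    0.84 -1.92]
```

View pics/s1.png

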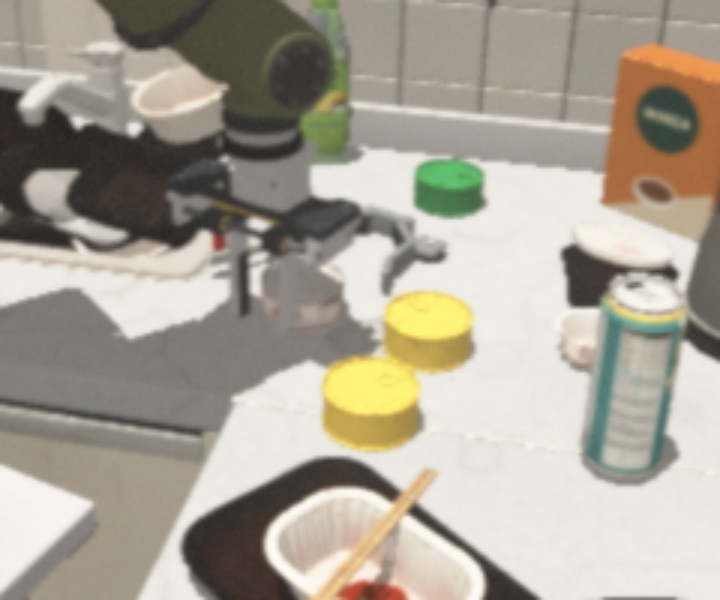

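jog_arm(rows=[0.009,-0.001,-0.003,0,0,0,0.53,0.009,-0.001,0,0,0,0,0.53,0.009,-0.001,0,0,0,0,0.53,0.0102,0.0014,0,0,0,0,0.53,0.0102,0.0014,0,0,0,0,0.53,0.0102,0.0014,0,0,0,0,0.53,0.0102,0.0014,0,0,0,0,0.53,0.0102,0.0014,0,0,0,0,0.53])

```text
time_s: 3.37
ee_pos: [0.4885, -0.1553, 0.0207]
eef_rot: [-0.554, 1.571, -0.662]
force: [-1.2, -0.5, 1.1]
grip_width: 0.0442
```

```bash
python3 - <<'E'
from h import *; from station import ctrl
import cv2
st(ctrl)
for n in["scene","top"]:
    p,d=ctrl.camera(n); c=p[160:280,250:390] if n=="scene" else p[140:260,270:410]
    cv2.imwrite(f"pics/{n}2.png",cv2.resize(c[:,:,::-1],None,fx=5,fy=5,interpolation=2))
st(ctrl)
E
```

```text
t 3.37 tcp [ 0.4885 -0.1553  0.0207] H [-0.1189  0.0005] F [-1.2 -0.5  1.1] w 0.0442
fingers [ 0. -0. -1.] jaw deg 83.8 q [-0.38  0.46  1.79 -0.    0.9  -1.84]
t 3.47 tcp [ 0.4889 -0.1553  0.0206] H [-0.1186  0.0005] F [-0.3  0.4 -0. ] w 0.044
fingers [ 0.001 -0.    -1.   ] jaw deg 83.9 q [-0.38  0.46  1.79  0.    0.9  -1.84]
```

View pics/scene2.png

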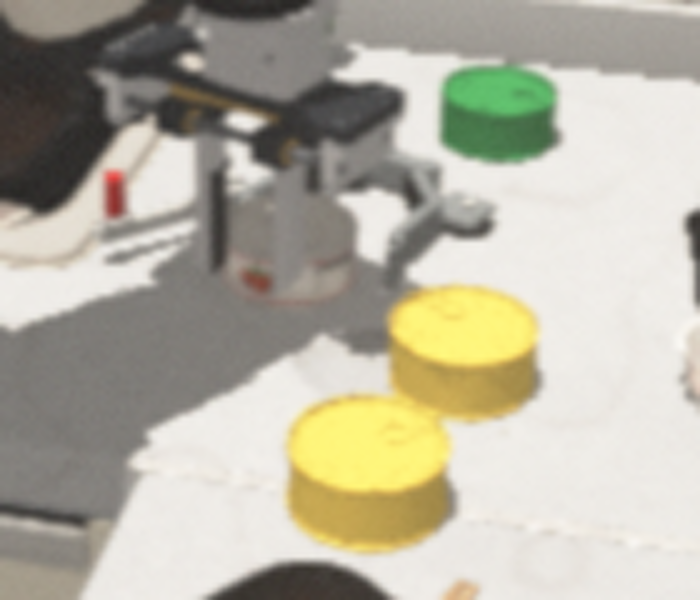

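View pics/top2.png

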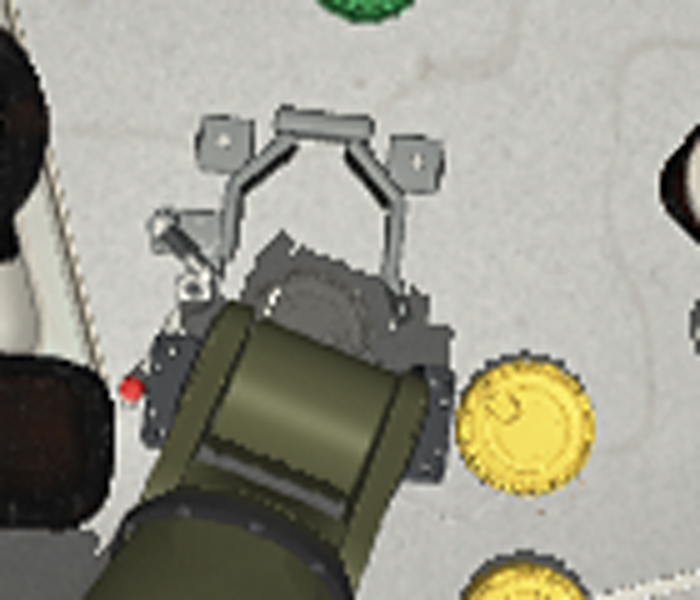

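The tin is cradled and centred on the mouth. I'll push it on.

jog_arm(rows=[0.01,-0.001,0,0,0,0,0.53,0.01,-0.001,0,0,0,0,0.53,0.01,-0.001,0,0,0,0,0.53,0.01,-0.0011,0,0,0,0,0.53,0.01,-0.0011,0,0,0,0,0.53,0.01,-0.0011,0,0,0,0,0.53,0.004,-0.0004,0,0,0,0,0.53,0,0,0,0,0,0,0.53])

```text
time_s: 4.13
ee_pos: [0.5516, -0.1623, 0.0204]
eef_rot: [-0.112, 1.571, -0.22]
force: [0.3, -1.2, 0.6]
grip_width: 0.0442
```

jog_arm(rows=[0.003,-0.0003,0,0,0,0,0.53,0.003,-0.0003,0,0,0,0,0.53,0,0,0,0,0,0,0.53])

```text
time_s: 4.38
ee_pos: [0.5574, -0.1629, 0.0205]
eef_rot: [-0.107, 1.571, -0.215]
force: [0.1, 0.4, -0.1]
grip_width: 0.0443
```

```bash
python3 -c "
from h import *; from station import ctrl
st(ctrl)"
```

```text
t 4.38 tcp [ 0.5574 -0.1629  0.0205] H [-0.0497  0.0002] F [ 0.1  0.4 -0.1] w 0.0443
fingers [ 0. -0. -1.] jaw deg 83.8 q [-0.35  0.58  1.59  0.    0.97 -1.81]
```

Not against the pads yet, so I'll use small steps and watch the force.

jog_arm(rows=[0.002,-0.0002,0,0,0,0,0.53,0.002,-0.0002,0,0,0,0,0.53,0,0,0,0,0,0,0.53])

```text
time_s: 4.63
ee_pos: [0.5602, -0.163, 0.0203]
eef_rot: [2.95, 1.567, 2.842]
force: [-8.9, 2.7, 6.4]
grip_width: 0.0439
```

jog_arm(rows=[0.001,-0.0001,0,0,0,0,0.53,0.001,-0.0001,0,0,0,0,0.53])

```text
time_s: 4.8
ee_pos: [0.5607, -0.1629, 0.0202]
eef_rot: [2.983, 1.564, 2.875]
force: [-25.2, 5.1, 15.9]
grip_width: 0.0444
```

Contact reads 25 N at the expected position. I'll back off, lift and check.

jog_arm(rows=[-0.015,0.0016,0,0,0,0,0.53,-0.02,0.002,0,0,0,0,0.53,-0.02,0.002,0.01,0,0,0,0.53,-0.005,0,0.04,0,0,0,0.7,0,0,0.04,0,0,0,0.9,-0.02,0,0.02,0,0,0,1,-0.03,0,0,0,0,0,1,-0.03,0,0,0,0,0,1])

```text
time_s: 5.47
ee_pos: [0.4229, -0.158, 0.1317]
eef_rot: [-0.334, 1.568, -0.442]
force: [0.7, 0.2, -1.7]
grip_width: 0.014
```

```bash
python3 - <<'E'
from h import *; from station import ctrl
import cv2
st(ctrl)
for n in["scene","top"]:
    p,d=ctrl.camera(n); c=p[160:280,250:390] if n=="scene" else p[140:260,270:410]
    cv2.imwrite(f"pics/{n}3.png",cv2.resize(c[:,:,::-1],None,fx=5,fy=5,interpolation=2))
m=ctrl.camera_model("wrist");p,d=ctrl.camera("wrist")
np.savez("pics/w3cal.npz",K=m["K"],E=m["extrinsics"]);cv2.imwrite("pics/w3.png",p[:,:,::-1])
E
```

```text
t 5.47 tcp [ 0.4229 -0.158   0.1317] H [-0.1839 -0.0092] F [ 0.7  0.2 -1.7] w 0.014
fingers [ 0.003 -0.001 -1.   ] jaw deg 83.8 q [-0.44  0.16  1.88 -0.    1.1  -1.9 ]
```

View pics/top3.png

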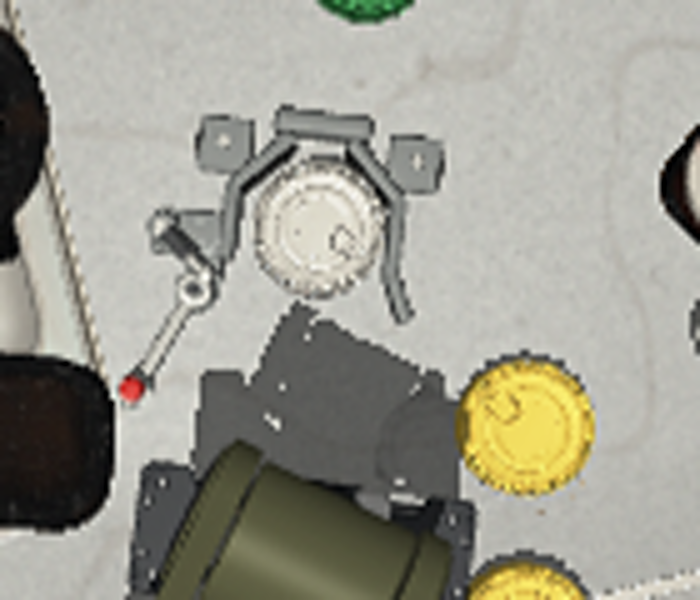

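View pics/scene3.png

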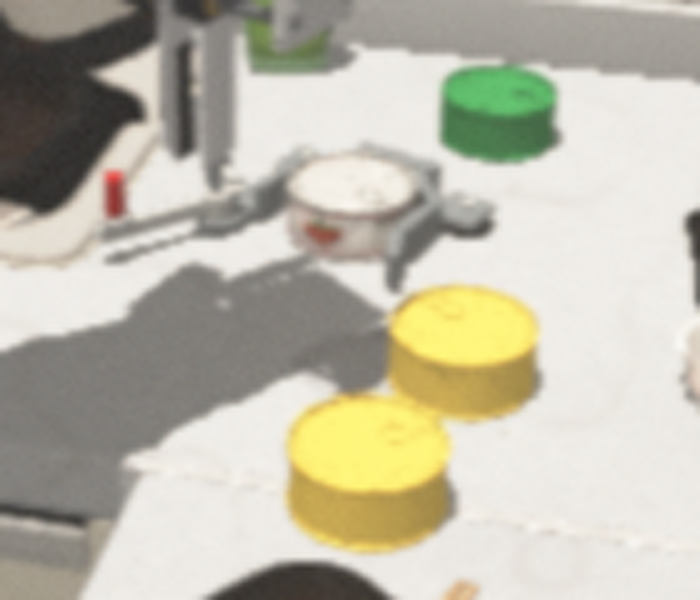

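View pics/w3.png

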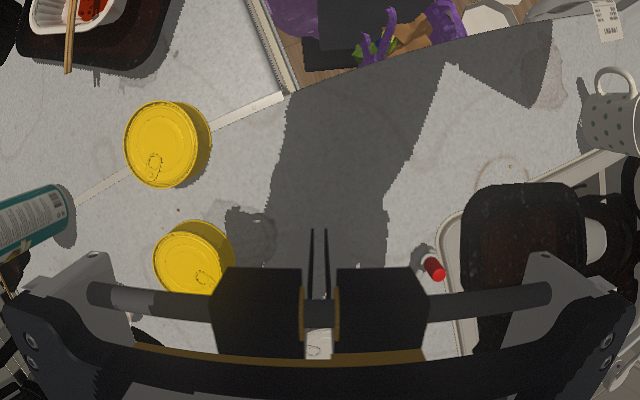

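```bash
cat >> h.py <<'E'
def wpx(n,u,v,z):
    K,E=load(n); d=np.array([u-K[0,2],v-K[1,2]]); r=np.linalg.norm(d); a=r/K[0,0]
    ray=E[:3,:3]@np.r_[np.sin(a)*d/r,np.cos(a)]; t=(z-E[2,3])/ray[2]; return E[:3,3]+t*ray
E
python3 - <<'E'
from h import *
np.set_printoptions(precision=4,suppress=True)
import cv2
a=cv2.imread("pics/w3.png")[170:330,380:580]
cv2.imwrite("pics/w3c.png",cv2.resize(a,None,fx=4,fy=4,interpolation=2))
print("tinH",W2H(tc(320,228,.04)))
E
```

```text
tinH [-0.0026 -0.002 ]
```

View pics/w3c.png

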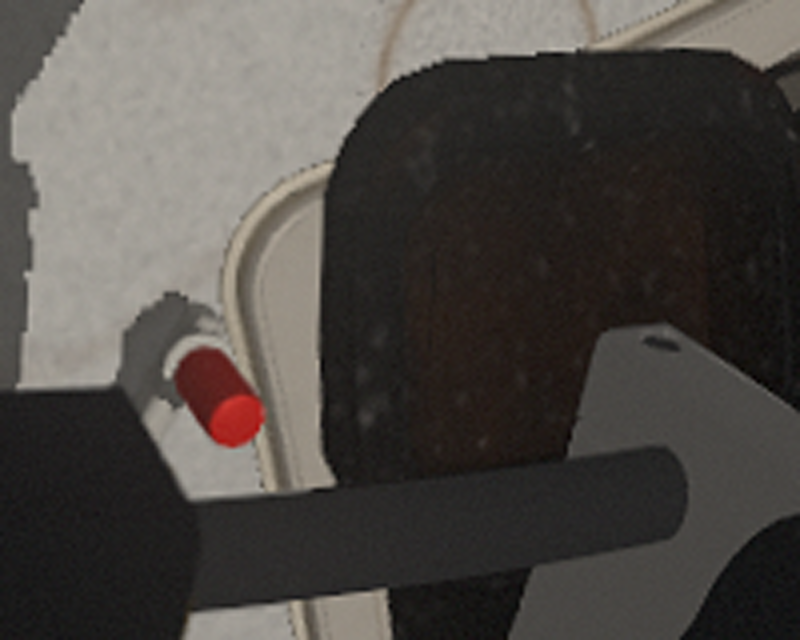

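```bash
python3 - <<'E'
from h import *
np.set_printoptions(precision=4,suppress=True)
f=lambda u,v,z: wpx("w3",380+u/4,170+v/4,z)
print("grip",f(238,420,.062),"base",f(198,358,.03))
for z in(.10,.12,.13):
  print(z,f(325,200,z),f(322,350,z),f(328,460,z))
  print("  top",tc(95,358,z),tc(108,370,z),tc(113,388,z),tc(115,470,z))
E
```

```text
grip [ 0.4985 -0.0512  0.062 ] base [ 0.4971 -0.0507  0.03  ]
0.1 [ 0.4301 -0.0494  0.1   ] [ 0.4625 -0.0484  0.1   ] [ 0.4893 -0.0447  0.1   ]
  top [ 0.517 -0.033  0.1  ] [ 0.5098 -0.0411  0.1   ] [ 0.4989 -0.0444  0.1   ] [ 0.4491 -0.0466  0.1   ]
0.12 [ 0.4223 -0.0591  0.12  ] [ 0.4515 -0.0581  0.12  ] [ 0.4758 -0.0548  0.12  ]
  top [ 0.5167 -0.0348  0.12  ] [ 0.5096 -0.0428  0.12  ] [ 0.4989 -0.046   0.12  ] [ 0.4499 -0.0482  0.12  ]
0.13 [ 0.4183 -0.0639  0.13  ] [ 0.4461 -0.063   0.13  ] [ 0.469  -0.0598  0.13  ]
  top [ 0.5165 -0.0357  0.13  ] [ 0.5095 -0.0436  0.13  ] [ 0.4989 -0.0468  0.13  ] [ 0.4503 -0.049   0.13  ]
```

jog_arm(rows=[0.01,0.008,0.02,0,0,-6.7,1,0.01,0.01,0,0,0,-6.7,1,0.01,0.01,0,0,0,-6.7,1,0.01,0.01,0,0,0,-6.7,1,0.01,0.01,0,0,0,-6.7,1,0.01,0.01,0,0,0,-6.7,1,0.01,0.01,0,0,0,-6.7,1,0.01,0.01,0,0,0,-6.7,1])

```text
time_s: 6.28
ee_pos: [0.5046, -0.0792, 0.1504]
eef_rot: [1.019, 1.57, -0.03]
force: [-0.5, -0.4, -0.2]
grip_width: 0.0003
```

jog_arm(rows=[0.01,0.01,0,0,0,-6.7,1,0.01,0.01,0,0,0,-6.7,1,0.009,0.008,0,0,0,-6.7,1,0,0,0,0,0,0,1,0,0,0,0,0,0,1])

```text
time_s: 6.7
ee_pos: [0.5326, -0.0516, 0.1501]
eef_rot: [-1.787, 1.57, 3.107]
force: [-0.4, 0.5, -0.7]
grip_width: 0.0006
```

```bash
python3 - <<'E'
from h import *; from station import ctrl
import cv2
st(ctrl)
m=ctrl.camera_model("wrist");p,d=ctrl.camera("wrist")
np.savez("pics/w4cal.npz",K=m["K"],E=m["extrinsics"]);cv2.imwrite("pics/w4.png",p[:,:,::-1])
p,d=ctrl.camera("top")
cv2.imwrite("pics/top4.png",cv2.resize(p[140:260,270:410,::-1],None,fx=5,fy=5,interpolation=2))
E
```

```text
t 6.7 tcp [ 0.5326 -0.0516  0.1501] H [-0.0861  0.1082] F [-0.4  0.5 -0.7] w 0.0006
fingers [-0.  0. -1.] jaw deg 10.4 q [-0.17  0.32  1.63 -0.    1.19 -0.35]
```

View pics/w4.png

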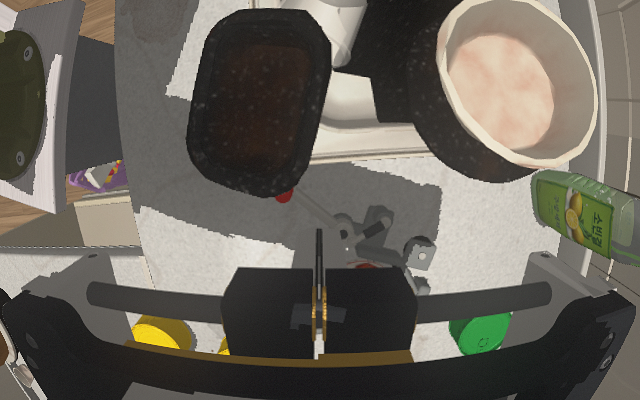

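View pics/top4.png

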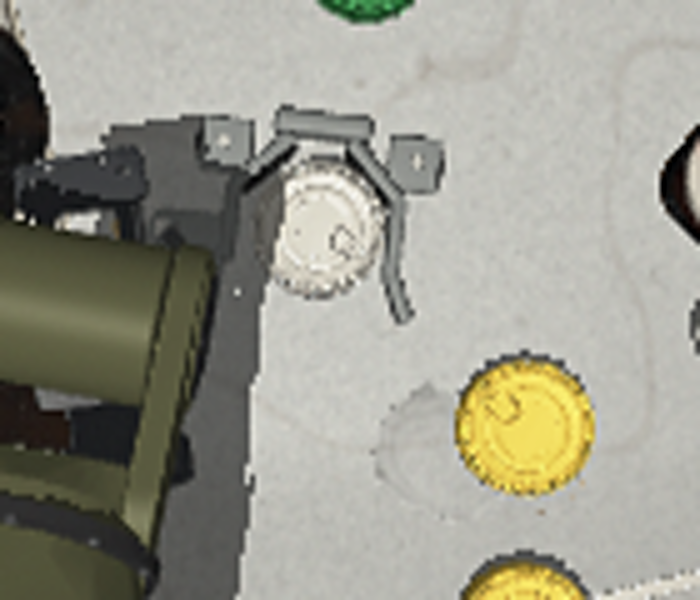

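jog_arm(rows=[0,0,-0.03,0,0,0,1,0,0,-0.03,0,0,0,1,0,0,-0.025,0,0,0,1,0,0,-0.017,0,0,0,1,0,0,0,0,0,0,1,0,0,0,0,0,0,1])

```text
time_s: 7.3
ee_pos: [0.5319, -0.0523, 0.0485]
eef_rot: [-1.905, 1.57, 2.985]
force: [-0.4, 0.3, 0.6]
grip_width: 0.0004
```

```bash
python3 - <<'E'
from h import *; from station import ctrl
import cv2
o,R=st(ctrl)
m=ctrl.camera_model("wrist");p,d=ctrl.camera("wrist")
np.savez("pics/w5cal.npz",K=m["K"],E=m["extrinsics"]);cv2.imwrite("pics/w5.png",cv2.resize(p[130:290,220:420,::-1],None,fx=4,fy=4,interpolation=2))
p,d=ctrl.camera("scene")
cv2.imwrite("pics/scene5.png",cv2.resize(p[140:260,220:360,::-1],None,fx=5,fy=5,interpolation=2))
E
```

```text
t 7.3 tcp [ 0.5319 -0.0523  0.0485] H [-0.0867  0.1075] F [-0.4  0.3  0.6] w 0.0004
fingers [-0.001  0.    -1.   ] jaw deg 10.2 q [-0.17  0.45  1.71 -0.    0.98 -0.34]
```

View pics/w5.png

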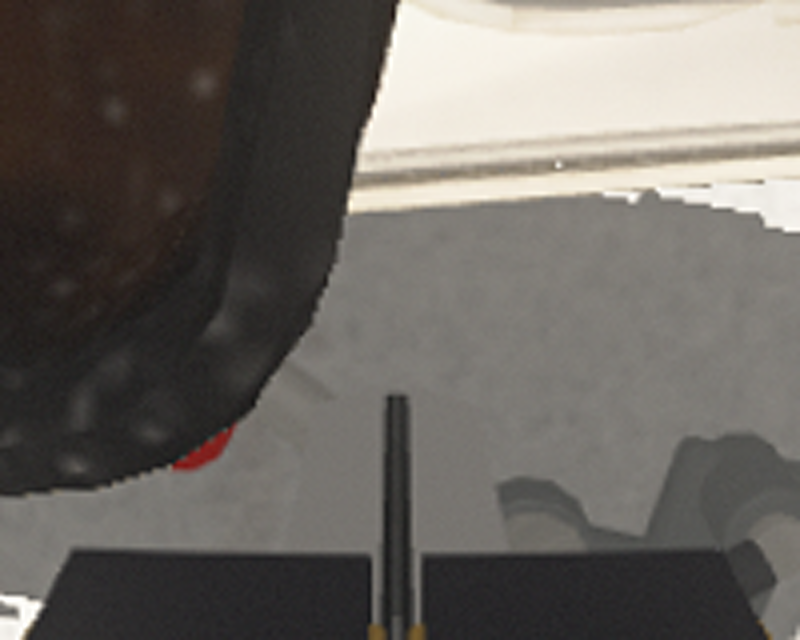

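View pics/scene5.png

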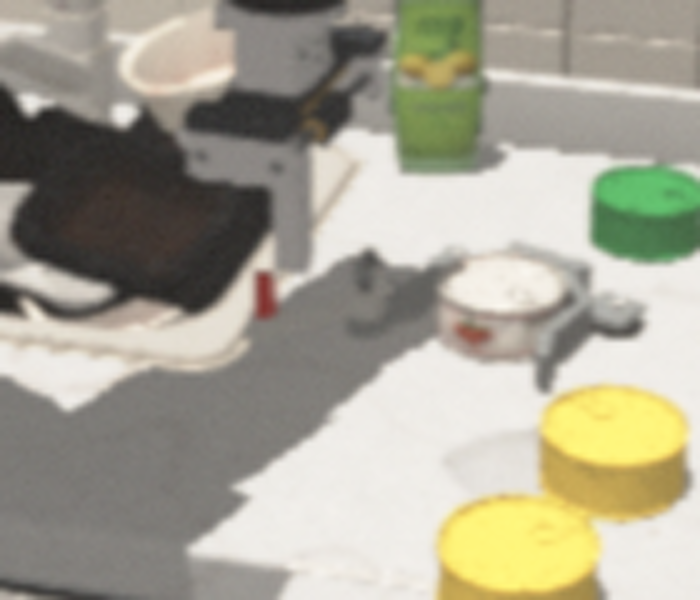

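jog_arm(rows=[-0.005,-0.0013,0,0,0,0,1,-0.004,-0.0012,0,0,0,0,1,-0.002,0,0,0,0,0,1,0,0,0,0,0,0,1])

```text
time_s: 7.73
ee_pos: [0.5209, -0.0545, 0.049]
eef_rot: [1.108, 1.57, -0.286]
force: [-0.1, 0.5, 0.7]
grip_width: 0.0003
```

jog_arm(rows=[-0.001,-0.0003,0,0,0,0,1,-0.001,-0.0003,0,0,0,0,1,0,0,0,0,0,0,1])

```text
time_s: 7.98
ee_pos: [0.52, -0.055, 0.0489]
eef_rot: [1.405, 1.569, 0.011]
force: [5.1, 1.8, -1.0]
grip_width: 0.0001
```

```bash
python3 - <<'E'
from h import *
r=np.array([.5195,-.0551])-PIV
p=[Rn.from_euler("z",6*k,degrees=True).as_matrix()[:2,:2]@r for k in range(14)]
print(np.diff(p,axis=0).round(4).tolist()); print((np.array(p)+PIV).round(3).tolist())
E
```

```text
[[-0.0035, -0.0047], [-0.003, -0.0051], [-0.0025, -0.0053], [-0.0019, -0.0056], [-0.0013, -0.0057], [-0.0007, -0.0059], [-0.0001, -0.0059], [0.0005, -0.0059], [0.0011, -0.0058], [0.0017, -0.0056], [0.0023, -0.0054], [0.0029, -0.0052], [0.0034, -0.0048]]
[[0.52, -0.055], [0.516, -0.06], [0.513, -0.065], [0.51, -0.07], [0.509, -0.076], [0.507, -0.082], [0.506, -0.087], [0.506, -0.093], [0.507, -0.099], [0.508, -0.105], [0.51, -0.111], [0.512, -0.116], [0.515, -0.121], [0.518, -0.126]]
```

jog_arm(rows=[-0.0035,-0.0047,0,0,0,6,1,-0.003,-0.0051,0,0,0,6,1,-0.0025,-0.0053,0,0,0,6,1,-0.0019,-0.0056,0,0,0,6,1,0,0,0,0,0,0,1])

```text
time_s: 8.4
ee_pos: [0.5099, -0.0763, 0.049]
eef_rot: [0.901, 1.566, -0.068]
force: [11.9, 1.5, -5.0]
grip_width: 0.0004
```

```bash
python3 - <<'E'
from h import *; from station import ctrl
import cv2
o,R=st(ctrl)
p,d=ctrl.camera("wrist");cv2.imwrite("pics/w6.png",cv2.resize(p[130:290,220:420,::-1],None,fx=4,fy=4,interpolation=2))
p,d=ctrl.camera("scene")
cv2.imwrite("pics/scene6.png",cv2.resize(p[140:260,220:360,::-1],None,fx=5,fy=5,interpolation=2))
E
```

```text
t 8.4 tcp [ 0.5099 -0.0763  0.049 ] H [-0.1061  0.0813] F [11.9  1.5 -5. ] w 0.0004
fingers [ 0.005 -0.    -1.   ] jaw deg 34.5 q [-0.22  0.41  1.77  0.    0.96 -0.82]
```

View pics/w6.png

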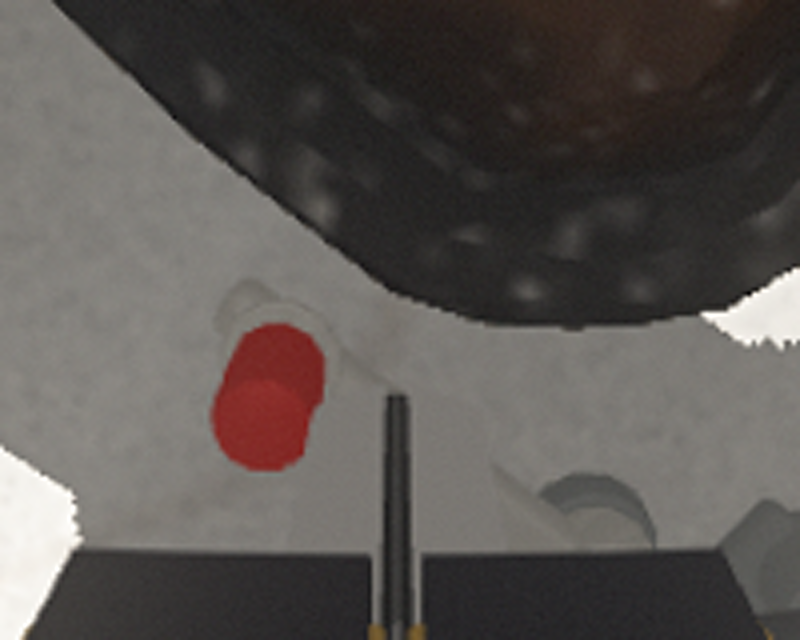

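View pics/scene6.png

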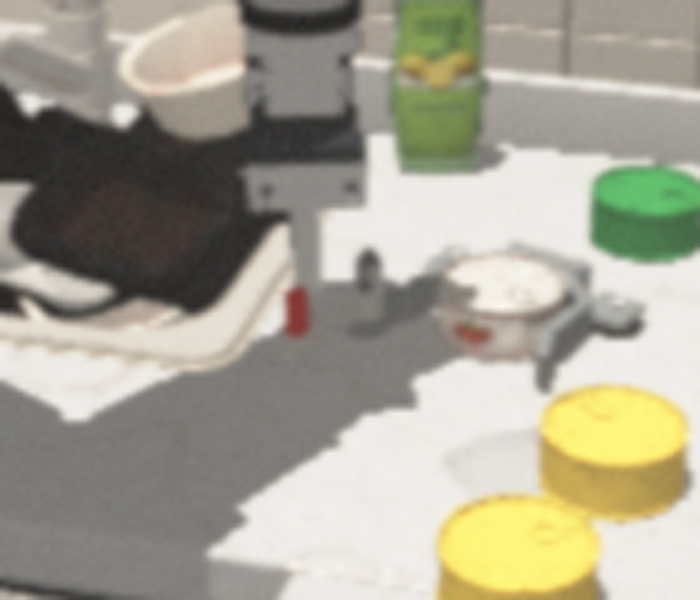

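The lever has turned to about 172°, but the contact is at the finger's corner. I'll slide the finger outward along its face, now that it is clear of the bowl, then carry on with a tighter normal.

jog_arm(rows=[-0.0017,0.0025,0,0,0,0,1,-0.0017,0.0025,0,0,0,0,1,0,0,0,0,0,0,1])

```text
time_s: 8.75
ee_pos: [0.5074, -0.0706, 0.0495]
eef_rot: [0.873, 1.564, -0.102]
force: [12.9, 1.0, -2.2]
grip_width: 0.0004
```

```bash
python3 - <<'E'
from h import *; from station import ctrl
from scipy.optimize import brentq
o,R=st(ctrl)
c=o["ee_pos"][:2]; ja=np.arctan2(R[1,1],R[0,1])
def fr(n): return np.array([np.cos(n),np.sin(n)]),np.array([np.cos(n-np.pi/2),np.sin(n-np.pi/2)])
n,p=fr(ja+np.pi)
a=brentq(lambda a:np.linalg.norm(c+.0205*n+a*p-PIV)-.075,-.02,.02)
g=c+.0205*n+a*p-PIV; th=np.arctan2(g[1],g[0]); print("a",a,"theta",np.degrees(th)%360)
th0=th%(2*np.pi);na=ja+np.pi;prev=c;a0=a
for k in range(1,12):
    th=th0+np.radians(5*k); nk=na+np.radians(7*k); n,p=fr(nk)
    ak=max(a0-.001*k,.0)
    q=PIV+.075*np.array([np.cos(th),np.sin(th)])-.0195*n-ak*p
    print(k,round(np.degrees(th)),round(np.degrees(nk)),(q-prev).round(4),q.round(3));prev=q
E
```

```text
t 8.75 tcp [ 0.5074 -0.0706  0.0495] H [-0.1092  0.0867] F [12.9  1.  -2.2] w 0.0004
fingers [ 0.007 -0.001 -1.   ] jaw deg 34.1 q [-0.21  0.4   1.78  0.    0.95 -0.81]
a 0.0031981847429260204 theta 170.91582396068893
1 176 221 [-0.0034 -0.0042] [ 0.504 -0.075]
2 181 228 [-0.0024 -0.004 ] [ 0.502 -0.079]
3 186 235 [-0.0022 -0.0044] [ 0.499 -0.083]
4 191 242 [-0.0012 -0.0051] [ 0.498 -0.088]
5 196 249 [-0.0007 -0.0054] [ 0.498 -0.094]
6 201 256 [-0.0002 -0.0055] [ 0.497 -0.099]
7 206 263 [ 0.0003 -0.0056] [ 0.498 -0.105]
8 211 270 [ 0.0007 -0.0056] [ 0.498 -0.11 ]
9 216 277 [ 0.0012 -0.0056] [ 0.5   -0.116]
10 221 284 [ 0.0017 -0.0056] [ 0.501 -0.122]
11 226 291 [ 0.0022 -0.0055] [ 0.503 -0.127]
```

jog_arm(rows=[-0.003,-0.0042,0,0,0,7,1,-0.0024,-0.004,0,0,0,7,1,-0.0022,-0.0044,0,0,0,7,1,-0.0012,-0.0051,0,0,0,7,1,-0.0007,-0.0054,0,0,0,7,1,0,0,0,0,0,0,1])

```text
time_s: 9.25
ee_pos: [0.496, -0.0943, 0.0489]
eef_rot: [0.262, 1.569, -0.095]
force: [1.8, 1.6, 0.7]
grip_width: 0.0007
```

```bash
python3 - <<'E'
from h import *; from station import ctrl
import cv2
o,R=st(ctrl)
p,d=ctrl.camera("wrist");cv2.imwrite("pics/w7.png",cv2.resize(p[130:290,220:420,::-1],None,fx=4,fy=4,interpolation=2))
E
```

```text
t 9.25 tcp [ 0.496  -0.0943  0.0489] H [-0.118  0.062] F [1.8 1.6 0.7] w 0.0007
fingers [ 0.002 -0.    -1.   ] jaw deg 69.5 q [-0.26  0.39  1.8   0.    0.95 -1.47]
```

View pics/w7.png

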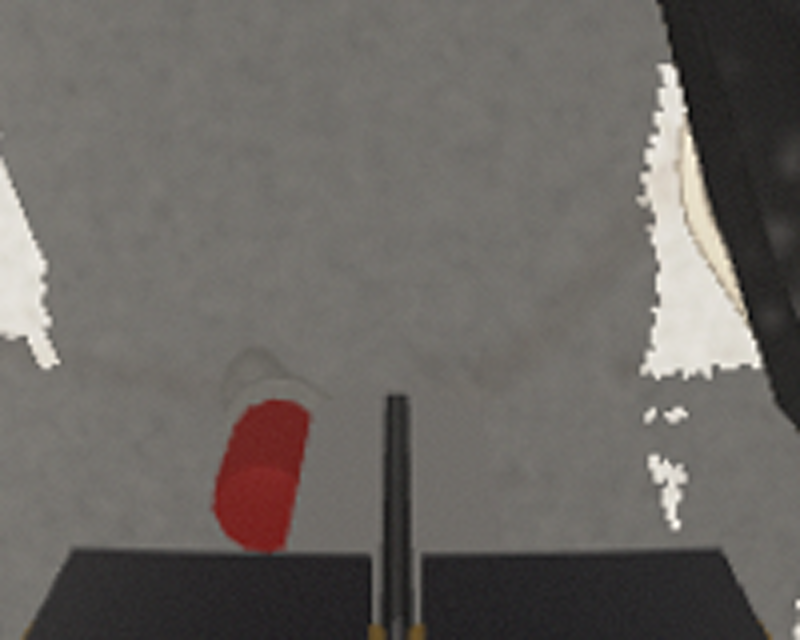

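Good, a face contact at low force. Continuing past centre.

jog_arm(rows=[0,-0.0055,0,0,0,7,1,0.0003,-0.0056,0,0,0,7,1,0.0007,-0.0056,0,0,0,7,1,0.0012,-0.0056,0,0,0,7,1,0.0017,-0.0056,0,0,0,7,1,0,0,0,0,0,0,1])

```text
time_s: 9.8
ee_pos: [0.4992, -0.1222, 0.0483]
eef_rot: [3.011, 1.57, -3.024]
force: [0.8, -0.4, 0.5]
grip_width: 0.0003
```

```bash
python3 - <<'E'
from h import *; from station import ctrl
import cv2
o,R=st(ctrl)
p,d=ctrl.camera("scene");cv2.imwrite("pics/s8.png",cv2.resize(p[140:260,220:360,::-1],None,fx=5,fy=5,interpolation=2))
E
```

```text
t 9.8 tcp [ 0.4992 -0.1222  0.0483] H [-0.1118  0.0346] F [ 0.8 -0.4  0.5] w 0.0003
fingers [-0.001 -0.    -1.   ] jaw deg 104.2 q [-0.31  0.41  1.77 -0.    0.96 -2.13]
```

View pics/s8.png

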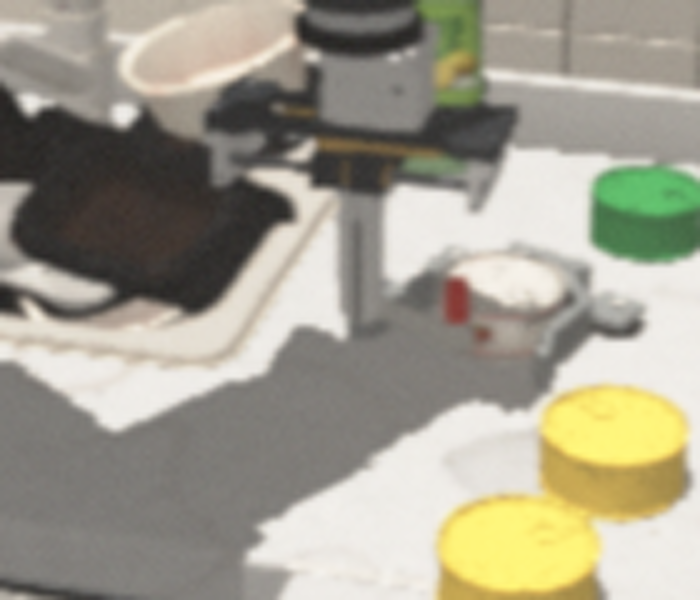

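It snapped shut behind the tin. I'll retreat upwards and check.

jog_arm(rows=[0,0,0.03,0,0,0,1,0,0,0.035,0,0,0,1,0,0,0.035,0,0,0,1,0,0,0.035,0,0,0,1,-0.03,0,0.02,0,0,0,1,-0.035,0,0,0,0,0,1,-0.035,0,0,0,0,0,1,-0.03,0,0,0,0,0,1])

```text
time_s: 10.52
ee_pos: [0.3673, -0.121, 0.2032]
eef_rot: [2.743, 1.571, 2.982]
force: [-0.0, -0.6, 0.6]
grip_width: 0.001
```

jog_arm(rows=[0,0,0,0,0,0,1,0,0,0,0,0,0,1])

```text
time_s: 10.68
ee_pos: [0.3687, -0.1215, 0.2039]
eef_rot: [-0.668, 1.57, -0.429]
force: [0.0, -0.1, 0.6]
grip_width: 0.0001
```

```bash
python3 - <<'E'
from h import *; from station import ctrl
import cv2
o,R=st(ctrl)
p,d=ctrl.camera("top");cv2.imwrite("pics/t9.png",cv2.resize(p[140:260,270:410,::-1],None,fx=5,fy=5,interpolation=2))
p,d=ctrl.camera("scene");cv2.imwrite("pics/s9.png",p[:,:,::-1])
E
```

```text
t 10.68 tcp [ 0.3687 -0.1215  0.2039] H [-0.2417  0.0214] F [ 0.  -0.1  0.6] w 0.0001
fingers [ 0.001 -0.    -1.   ] jaw deg 103.7 q [-0.41 -0.07  1.94 -0.    1.27 -2.22]
```

View pics/t9.png

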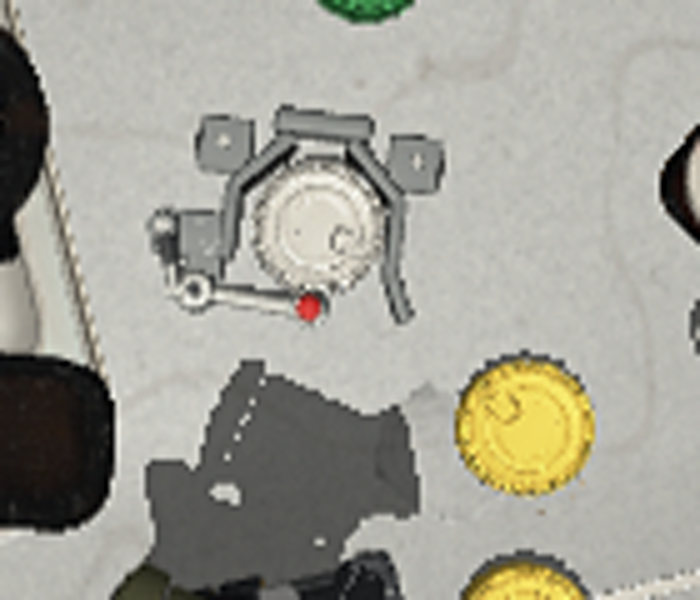

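View pics/s9.png

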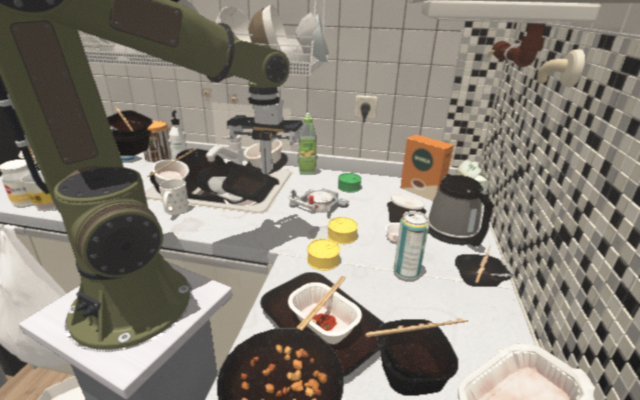

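```bash
python3 - <<'E'
from h import *; from station import ctrl
g=tc(310,307,.062)-tc(196,291,.04); print("lever deg in holder",np.degrees(np.arctan2(g[1],g[0]))%360+6.1,"tinH",W2H(tc(318,227,.04)))
print(ctrl.hand_in())
E
```

```text
lever deg in holder 268.3300432383478 tinH [-0.00209823 -0.00061472]
the job is handed in; nothing more can be done
None
```

The tin is home in the holder and the lever has snapped shut behind it. I handed the job in at about 10.8 s of the 58 s allowed.

- **Tin:** I pushed it upright along the worktop between two half-open fingers until it met the pads at about 25 N. The last top picture puts it about 2 mm from the seat, within what I can measure.
- **Lever:** I pushed the grip round with the shut fingers until it snapped over. It measures about 268° in the holder's frame; locked is nominally 270°. Partway through, the finger had slid to the edge of the grip, with 12–13 N on the hand, so I moved it outward before carrying on.
- **Hand and other things:** The hand is clear at z = 0.20 m with no contact force. The black bowl next to the grip, the look-alike tins and the can look unmoved in the last pictures. I did not measure the mug or the dip cup.

No check failed or disagreed.

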